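# Touch off a casting at its three datum pads

### The job

Before the casting is drilled it has to be located: take the touch probe out of its stand by the round head and, holding it upright, press its tip gently down on the bright round pad at the end of each of the casting's three arms, starting with the long arm and going round clockwise as seen from above. Let the sprung tip give a few millimetres at each pad but never push it to the end of its travel; then put the probe back in the stand, upright with its flange fully down, and let go.

Things in the scene. Friction and masses are not known exactly. Their poses are not given: they have to be found in the camera images.
- probe_grip (a point): Centre of the touch probe's head: a plain metal upright cylinder, 26 mm across, 50 mm high (grasp it here). Below it: a black flange 52 mm across, 6 mm thick, then a steel shank 20 mm across, 30 mm long. This point lies on the axis, 25 mm below the top, 31 mm above the flange's underside. z points up the probe; it is round, so yaw is of no account. Probe 126 mm long, 0.2 kg.
- probe_tip (a point): Lowest point of the white 8 mm ball at the probe's foot, on a thin sprung plunger (6 mm rod) that reaches 40 mm below the shank. On the probe's axis, 101 mm below probe_grip when not pressed; it moves up into the probe with the plunger.
- plunger (a joint): How far the plunger is pushed up into the probe, m: 0 free, 0.015 end of travel. About 0.7 N starts it, each further mm adds 0.35 N (2.1 N at 4 mm, 4.9 N at 12 mm). A touch counts from 2 mm held 0.1 s; more than 12 mm is ramming.
- casting: Grey casting: three arms from a hub, bolted to a dark plate 200 x 160 x 12 mm fixed to the table. Pads at the arm ends, their tops 46 mm above the table; the hub with its bolt head is highest, 59 mm, and like the four corner screws is no pad. Origin: centre of the plate's underside; x along the long arm, z up.
- pad_1 (a point): Centre of the flat top of the bright round pad, 28 mm across, at the end of the casting's long arm (105 mm from the hub's centre): x 80, y 0, z 46 mm in the casting's axes.
- pad_2 (a point): Centre of the top of the like pad on a short arm (59 mm from the hub's centre), the next one clockwise from the long arm seen from above: x -60, y -48, z 46 mm in the casting's axes.
- pad_3 (a point): Centre of the top of the like pad on the other short arm, the last one clockwise: x -60, y +48, z 46 mm in the casting's axes.
- stand_mouth (a point): Centre of the 32 mm hole in the probe's stand, at the upper face of its plate, 90 mm above the table. The stand is a light metal plate 90 x 90 x 10 mm on four thin posts, fixed to the table, free below. The probe's flange rests on this face, probe_grip then being 31 mm above this point. z up.
Mind the look-alikes: they are no part of the job. Leave any blue, green or turquoise look-alike of the part that bears probe_grip alone.

How it is judged (in metres and radians):
On the way, in this order (a step that is already met when the one before it is completed fails the run):
1. the upright probe's tip is pressed on the pad of the long arm (value of joint plunger above 0.002 m and distance between probe_tip and pad_1 below 0.014 m and angle between probe_grip's own z axis and vertical below 0.26 rad), for 0.1 s.
2. then on the next pad clockwise (value of joint plunger above 0.002 m and distance between probe_tip and pad_2 below 0.014 m and angle between probe_grip's own z axis and vertical below 0.26 rad), for 0.1 s.
3. then on the last pad (value of joint plunger above 0.002 m and distance between probe_tip and pad_3 below 0.014 m and angle between probe_grip's own z axis and vertical below 0.26 rad), for 0.1 s.
At the end, for the whole second after the job is handed in: After the three touches the probe stands in the stand's hole again: its head's centre within 12 mm of the hole's axis and 26 to 36 mm above the plate's upper face (flange down on the plate), upright within 10 degrees, the plunger free (horizontal distance between probe_grip and stand_mouth below 0.012 m and z of probe_grip in the frame of stand_mouth between 0.026 and 0.036 m and angle between probe_grip's own z axis and vertical below 0.17 rad and value of joint plunger below 0.002 m).
It fails at once if the plunger is rammed to the end of its travel (pushed in more than 12 mm) (value of joint plunger above 0.012 m).
It also fails if it takes over 54 s, if anything falls off the work surface, if the arm or the gripper's body presses on something with over 40 N, if the wrist force passes 120 N, or if a joint passes its speed limit or range.

### The arm

A 6-joint arm with a two-finger parallel gripper is mounted at the origin on a cart in front of the work surface, level with it; the furniture and walls round the work are solid. World frame = base frame: x ahead of the robot, y to its left, z up, the work surface at z = 0. Lengths are in mm, angles in rad, forces in N, time in s.
With the tool pointing down it reaches from about 350 to 775 mm from the base axis. Payload 7.3 kg.
Tool frame: the origin (TCP) lies midway between the tips of the shut fingers; the grasp point (between the pads) lies 19 mm behind it (bot.grip_depth is the distance from the TCP to the grasp point, in mm); z points along the fingers, x is the direction in which the jaws open and shut, and the axes are right-handed (so a half turn about z gives the same grasp; the last joint's range is limited). The gripper opens to 92 mm and grips with 3 to 60 N. Pads are 19 mm wide; open, the fingers measure 130 mm over their backs; the gripper's body (75 mm by 190 mm) begins 47 mm behind the grasp point.
Start: joints at [0.961, 0.342, 1.524, -0, 1.275, -0.146], TCP at [234.848, 469.565, 226.741] pointing down, gripper open.
Joint ranges: [-2.53, 2.53], [-0.77, 2.02], [0.04, 2.7], [-1, 4.14], [0.28, 2.66], [-3.11, 3.11]. Speed limits (rad/s): [2.57, 2.57, 3.14, 3.14, 3.14, 3.14].

### API

Orientations are given as [roll, pitch, yaw] about the fixed x, y, z axes, in that order (R = Rz(yaw) Ry(pitch) Rx(roll)).
In Python, from plant import bot gives the robot as it stands. The module is installed in compiled form; this text tells all that it offers.
- The arm moves only by the shell command python3 -m inch 'ROWS'. ROWS is JSON, a list that holds one entry, the list of rows, each a list of 7 numbers: the shift along the tool's x, y, z each as a share of 0.2 m, from -1 to 1, then the turn, a rotation vector about the tool's x, y, z each as a share of 45 degrees, from -1 to 1, then the closure, from -1 (fully open) to 1 (shut), so that 0 is half open. A call has exactly 10 rows; each row is the pose to reach, as a shift and turn from the pose commanded when the call began, along the tool's axes at that moment; what a row does not reach only later rows make up. A row lasts 1/8 s, in which the tool goes at most 62.5 mm and 10.7 degrees, less where a joint would pass 70% of its speed; a pose out of reach is approached as far as the arm can. A call with a number of a shift or a turn outside -1 to 1 is refused whole. A call with a gripper value outside its range is refused whole. The fingers move at their own pace and stop on an object; the grip force is fixed at half the most. Time passes only in rows, so rows that repeat a pose let the fingers close, or fill a call up. It gives the time, the measured TCP pose, the force and the opening at its end, in the units of the state.
- bot.get_obs(): the state, without advancing time (a new reading comes with each control period).
- bot.capture(name): name is "side" or "top" or "wrist"; returns the picture (384x512x3 uint8, red, green, blue); there is no depth.
- bot.camera_params(name): a dict with "fx", "fy", "cx", "cy" (pixels), "R" (3x3) and "t" (3): a world point X has camera coordinates R X + t; the wrist camera has in their place "T_tool_cam" (4x4, takes a point from camera to tool coordinates, whose origin is the TCP and whose axes are the tool frame's). Camera axes: x right, y down, z forward; pixel columns grow to the right and rows downward; lengths in mm; the calibration is good to about 2 mm. The wrist camera is an equidistant fisheye: a pixel r from the principal point sees the ray r / f radians off the axis. A picture is of the moment at which its call begins: read the wrist's pose just before it. camera_params takes no time and is no camera call.
- bot.close_job(): hands the job in, once; it reports no verdict.
The state is a dict: "time": time; "joint_positions": joint angles; "dq": joint speeds; "tau": joint torques, N m; "tool_pos": TCP position; "tcp_rot": TCP orientation; "contact_force": force on the tool from outside, world axes, zero at the start; "moment": the same for the moment, N m; "grip_width": finger opening in mm.
Only numpy, scipy, OpenCV 4.12 (cv2) and the standard library are available. Lean on these libraries where they do the work, as an engineer would, in place of code of your own. Each camera call takes 0.05 s, during which the arm holds its last target.

## Working session

There is one attempt and no reset: what is moved stays moved. The work goes in short steps, Python scripts to look and compute and a shell command to move; the robot and the scene stay as the last step left them, time stands still between calls to the robot, and variables do not carry over. Pictures are saved under pics/ and viewed, and the job is handed in when it is done.

```bash
mkdir -p pics; python3 - <<'E'
from plant import bot
import cv2
print(bot.get_obs())
for n in ["side","top","wrist"]:
    p=bot.camera_params(n); print(n,p)
    im=bot.capture(n); cv2.imwrite(f"pics/{n}0.png",im[:,:,::-1])
E
```

```text
{'time': 0.0, 'joint_positions': array([ 9.61007912e-01,  3.42737285e-01,  1.52502515e+00,  8.21789343e-06,
        1.27537334e+00, -1.46005393e-01]), 'dq': array([-1.25955016e-04, -1.09429072e-04,  4.23119151e-05,  1.34088960e-03,
        1.81537212e-03, -6.82480336e-05]), 'tau': array([ 1.35168789e-04, -4.31250679e+01, -2.44216722e+01,  7.17248255e-02,
        5.59438672e-02, -1.07883723e-04]), 'tool_pos': array([234.59780659, 469.21837669, 226.03455882]), 'tcp_rot': array([-3.14136037e+00,  1.52555962e-03,  1.10701108e+00]), 'contact_force': array([ 0.48753046,  0.56192732, -0.14947537]), 'moment': array([ 0.03846543, -0.06415961,  0.00179184]), 'grip_width': 91.7626759903761}
side {'fx': 411.5527932372277, 'fy': 411.5527932372277, 'cx': 259.07119300609105, 'cy': 188.35316510194602, 'R': array([[ 0.9699719 , -0.24243761, -0.01945561],
       [-0.15371314, -0.54906584, -0.82152235],
       [ 0.18848551,  0.79984418, -0.56984428]]), 't': array([-508.07817763,  148.12893289,  971.98038284])}
top {'fx': 348.0087299254609, 'fy': 348.0087299254609, 'cx': 254.94882951219725, 'cy': 188.06950296945226, 'R': array([[-0.01368192, -0.99971277, -0.01967706],
       [-0.99330461,  0.01584656, -0.11443266],
       [ 0.11471161,  0.01797965, -0.99323611]]), 't': array([ -9.82719139, 560.05085062, 872.64521816])}
wrist {'fx': 297.3186396354542, 'fy': 297.3186396354542, 'cx': 255.0667493905578, 'cy': 191.7177131399351, 'T_tool_cam': array([[ 9.99999507e-01,  7.60380687e-04,  6.39385431e-04,
         6.18018385e-01],
       [-9.11052492e-04,  9.58540238e-01,  2.84955755e-01,
        -7.65906836e+01],
       [-3.96201810e-04, -2.84956197e-01,  9.58540458e-01,
        -1.57401062e+02],
       [ 0.00000000e+00,  0.00000000e+00,  0.00000000e+00,
         1.00000000e+00]])}
```

View pics/side0.png

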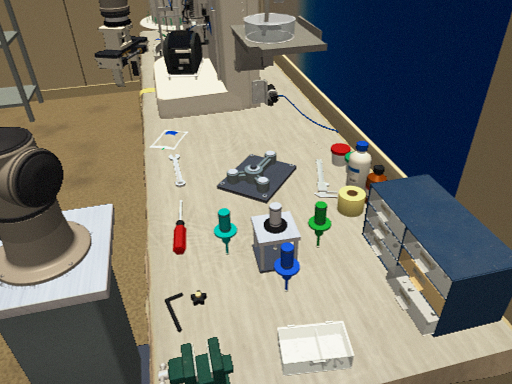

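View pics/top0.png

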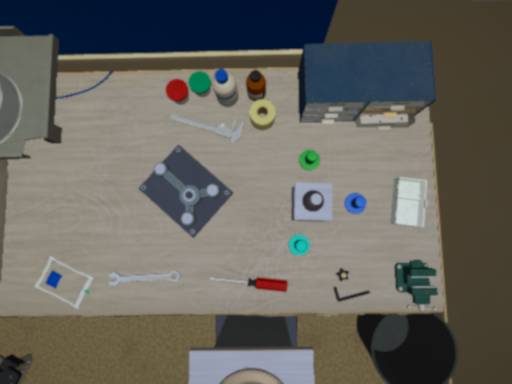

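View pics/wrist0.png

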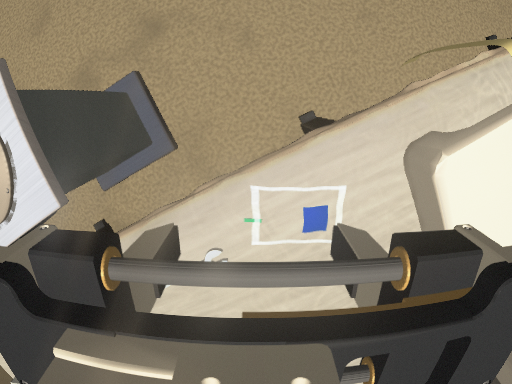

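The grey probe sits in the stand at about (313,201) in the top view. The casting is centred near (186,191), with the look-alikes at (310,160), (355,203) and (299,245). I'll enlarge crops of these.

```bash
python3 - <<'E'
import cv2
t=cv2.imread("pics/top0.png"); s=cv2.imread("pics/side0.png")
a=cv2.resize(t[140:242,134:238],None,fx=5.5,fy=5.5,interpolation=cv2.INTER_CUBIC); cv2.imwrite("pics/c1.png",a)
a=cv2.resize(t[145:255,280:380],None,fx=5.4,fy=5.4,interpolation=cv2.INTER_CUBIC); cv2.imwrite("pics/c2.png",a)
a=cv2.resize(s[140:300,200:350],None,fx=3.7,fy=3.7,interpolation=cv2.INTER_CUBIC); cv2.imwrite("pics/c3.png",a)
E
```

```text
(no output)
```

View pics/c1.png

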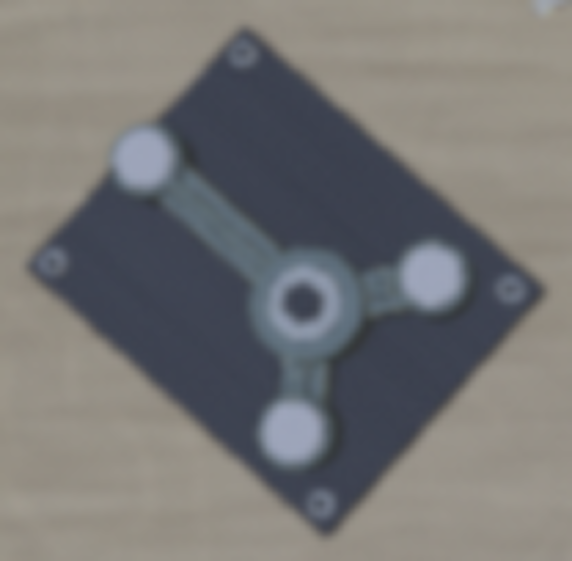

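View pics/c2.png

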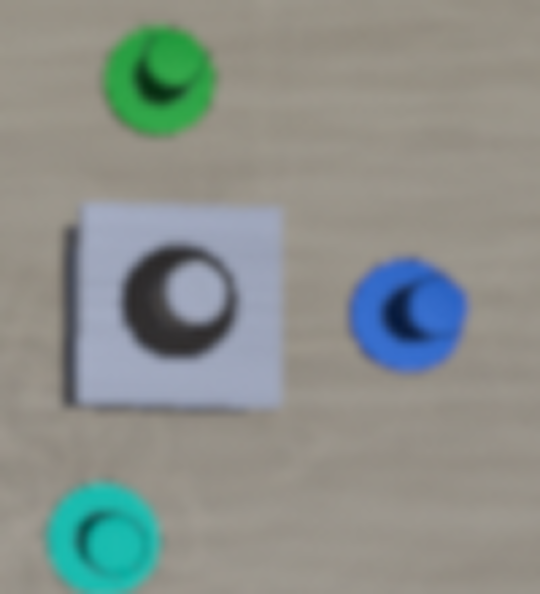

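View pics/c3.png

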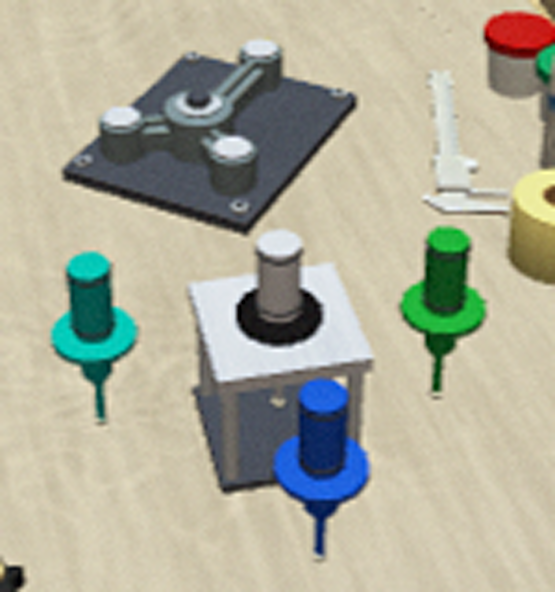

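```bash
cat > h.py <<'E'
import numpy as np, cv2
from plant import bot
def onplane(cam,uv,z):
    p=bot.camera_params(cam); R,t=p["R"],p["t"]
    d=R.T@np.array([(uv[0]-p["cx"])/p["fx"],(uv[1]-p["cy"])/p["fy"],1]); c=-R.T@t
    return c+d*(z-c[2])/d[2]
def un(u,f,o): return ((u[0]+.5)/f-.5+o[0],(u[1]+.5)/f-.5+o[1])
def fit(C):  # pads -> casting xy,yaw
    M=np.array([[80,0],[-60,-48],[-60,48.]]); C=np.array(C)[:,:2]
    a=M-M.mean(0); b=C-C.mean(0)
    th=np.arctan2((a[:,0]*b[:,1]-a[:,1]*b[:,0]).sum(),(a*b).sum())
    R=np.array([[np.cos(th),-np.sin(th)],[np.sin(th),np.cos(th)]])
    o=C.mean(0)-R@M.mean(0); return o,th,(M@R.T+o)
E
python3 - <<'E'
from h import *
np.set_printoptions(precision=1,suppress=True)
T=[onplane("top",un(u,5.5,(134,140)),46) for u in [(145,159),(433,275),(293,433)]]
S=[onplane("side",un(u,3.7,(200,140)),46) for u in [(261,48),(231,150),(121,118)]]
for X in (T,S): print(np.array(X)); print(fit(X))
f=5.4;o=(280,145)
print("stand",np.mean([onplane("top",un(u,f,o),90) for u in [(83,203),(284,208),(282,408),(79,404)]],0),onplane("top",un((180,301),f,o),96),onplane("top",un((197,294),f,o),146))
f=3.7;o=(200,140)
print("standS",np.mean([onplane("side",un(u,f,o),90) for u in [(188,285),(335,265),(372,360),(218,385)]],0),onplane("side",un((279,314),f,o),96),onplane("side",un((279,244),f,o),146))
for u in[(173,57),(437,307),(113,545)]: print(onplane("top",un(u,5.4,(280,145)),126))
for u in[(447,240),(324,397),(88,265)]: print(onplane("side",un(u,3.7,(200,140)),126))
E
```

```text
[[613.2 227.   46. ]
 [556.1  91.   46. ]
 [483.6 155.9  46. ]]
(array([559.8, 167.9]), np.float64(0.837994857492715), array([[613.4, 227.3],
       [555.4,  91.2],
       [484. , 155.4]]))
[[615.5 225.1  46. ]
 [554.7  86.2  46. ]
 [485.  151.4  46. ]]
(array([560.7, 164.1]), np.float64(0.8327253352232931), array([[614.5, 223.3],
       [555.8,  87.4],
       [484.8, 152. ]]))
stand [ 519.3 -159.5   90. ] [ 520.7 -157.9   96. ] [ 519.6 -157.6  146. ]
standS [ 520.4 -161.1   90. ] [ 520.8 -161.4   96. ] [ 521.1 -160.   146. ]
[ 624.6 -153.9  126. ]
[ 514.1 -262.6  126. ]
[ 415.6 -121.9  126. ]
[ 624.2 -157.2  126. ]
[ 515.1 -266.3  126. ]
[ 416.7 -124.5  126. ]
```

```bash
cat >> h.py <<'E'
from scipy.spatial.transform import Rotation as Ro
def rel(target,rpy=None):
    o=bot.get_obs(); R=Ro.from_euler("xyz",o["tcp_rot"])
    d=R.inv().apply(np.array(target)-o["tool_pos"])/200
    r=np.zeros(3)
    if rpy is not None: r=(R.inv()*Ro.from_euler("xyz",rpy)).as_rotvec()/np.deg2rad(45)
    print("t",round(o["time"],2),"pos",o["tool_pos"].round(1),"rot",o["tcp_rot"].round(4),"F",o["contact_force"].round(1),"w",round(o["grip_width"],1)); print("share",d.round(4),r.round(4))
E
python3 -c "
from h import *
rel([520,-159,215],[np.pi,0,1.107])"
```

```text
t 0.15 pos [234.7 469.3 226.2] rot [-3.1414e+00  1.1000e-03  1.1070e+00] F [ 0.  -0.6 -0.4] w 92.0
share [-2.1713  2.6814  0.058 ] [-0.0002  0.0014 -0.    ]
```

```bash
python3 -m inch '[[[-0.2,0.25,0,0,0,0,-1],[-0.4,0.5,0,0,0,0,-1],[-0.6,0.74,0.01,0,0,0,-1],[-0.724,0.894,0.02,0,0,0,-1],[-0.724,0.894,0.02,0,0,0,-1],[-0.724,0.894,0.02,0,0,0,-1],[-0.724,0.894,0.02,0,0,0,-1],[-0.724,0.894,0.02,0,0,0,-1],[-0.724,0.894,0.02,0,0,0,-1],[-0.724,0.894,0.02,0,0,0,-1]]]'
python3 -m inch '[[[-0.08,0.1,0,0,0,0,-1],[-0.16,0.2,0,0,0,0,-1],[-0.24,0.3,0,0,0,0,-1],[-0.32,0.4,0.01,0,0,0,-1],[-0.4,0.5,0.01,0,0,0,-1],[-0.48,0.6,0.01,0,0,0,-1],[-0.56,0.7,0.01,0,0,0,-1],[-0.64,0.8,0.02,0,0,0,-1],[-0.724,0.894,0.02,0,0,0,-1],[-0.724,0.894,0.02,0,0,0,-1]]]'
python3 -m inch '[[[-0.08,0.1,0,0,0,0,-1],[-0.16,0.2,0,0,0,0,-1],[-0.24,0.3,0,0,0,0,-1],[-0.32,0.4,0.01,0,0,0,-1],[-0.4,0.5,0.01,0,0,0,-1],[-0.48,0.6,0.01,0,0,0,-1],[-0.56,0.7,0.01,0,0,0,-1],[-0.64,0.8,0.02,0,0,0,-1],[-0.724,0.894,0.02,0,0,0,-1],[-0.724,0.894,0.02,0,0,0,-1]]]'
python3 -c "
from h import *
rel([520,-159,108],[np.pi,0,1.107])
cv2.imwrite('pics/w1.png',bot.capture('wrist')[:,:,::-1])"
```

```text
time: 1.4
tool_pos: [329.9, 260.3, 222.7]
tcp_rot: [3.142, -0.0, 1.108]
contact_force: [0.4, -0.5, 0.4]
grip_width: 92.0
time: 2.65
tool_pos: [425.5, 49.6, 218.6]
tcp_rot: [3.142, 0.0, 1.105]
contact_force: [-0.2, 0.2, 0.2]
grip_width: 91.3
time: 3.9
tool_pos: [520.6, -159.1, 214.3]
tcp_rot: [-3.141, -0.0, 1.106]
contact_force: [0.3, 0.3, -0.0]
grip_width: 91.9
t 3.9 pos [ 520.6 -159.1  214.3] rot [-3.1411e+00 -3.0000e-04  1.1059e+00] F [ 0.3  0.3 -0. ] w 91.9
share [-0.0012 -0.0023  0.5316] [-0.0006 -0.0004 -0.0015]
```

View pics/w1.png

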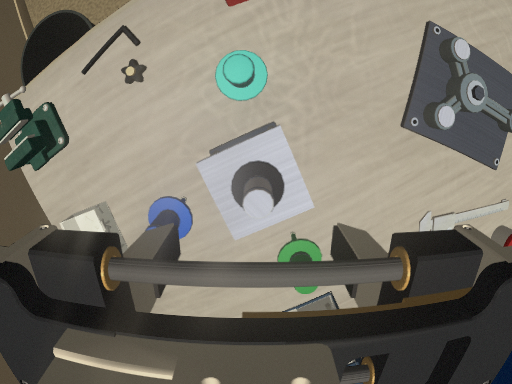

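The wrist view shows the probe head top at about (259,205), its black flange at (258,188) and stand corners at (197,165), (279,128), (313,206) and (234,239).

```bash
cat >> h.py <<'E'
def wplane(uv,z,pos,rpy):
    p=bot.camera_params("wrist"); T=p["T_tool_cam"]; R=Ro.from_euler("xyz",rpy).as_matrix()
    dx,dy=uv[0]-p["cx"],uv[1]-p["cy"]; r=np.hypot(dx,dy); th=r/p["fx"]
    d=R@T[:3,:3]@np.array([np.sin(th)*dx/r,np.sin(th)*dy/r,np.cos(th)]); c=R@T[:3,3]+pos
    return c+d*(z-c[2])/d[2]
E
python3 - <<'E'
from h import *
P=[520.6,-159.1,214.3];Q=[-3.1411,-.0003,1.1059]
print(np.mean([wplane(u,90,P,Q) for u in [(197,165),(279,128),(313,206),(234,239)]],0),wplane((258,188),96,P,Q),wplane((259,205),146,P,Q))
im=cv2.imread('pics/w1.png')
cv2.imwrite('pics/w1c.png',cv2.resize(im[115:250,185:325],None,fx=4,fy=4,interpolation=cv2.INTER_CUBIC))
print([wplane(u,46,P,Q).round(1) for u in [(460,48),(445,117)]])
E
```

```text
[ 522.43245056 -158.33285486   90.        ] [ 523.64477865 -156.53217952   96.        ] [ 523.80370419 -156.27954084  146.        ]
[array([485. , 152.4,  46. ]), array([558.2,  89.2,  46. ])]
```

View pics/w1c.png

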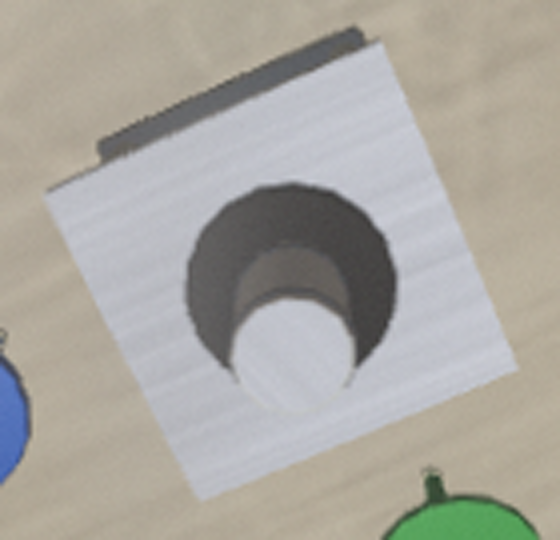

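```bash
python3 -m inch '[[[0,0,0.06,0,0,0,-1],[0,0,0.12,0,0,0,-1],[0,0,0.18,0,0,0,-1],[0,0,0.24,0,0,0,-1],[0,0,0.3,0,0,0,-1],[0,0,0.36,0,0,0,-1],[0,0,0.42,0,0,0,-1],[0,0,0.48,0,0,0,-1],[0.005,0,0.53,0,0,0,-1],[0.005,0,0.53,0,0,0,-1]]]'
python3 -m inch '[[[0,0,0,0,0,0,0.2],[0,0,0,0,0,0,0.4],[0,0,0,0,0,0,0.6],[0,0,0,0,0,0,1],[0,0,0,0,0,0,1],[0,0,0,0,0,0,1],[0,0,0,0,0,0,1],[0,0,0,0,0,0,1],[0,0,0,0,0,0,1],[0,0,0,0,0,0,1]]]'
python3 -c "
from h import *
rel([520,-159,208],[np.pi,0,1.107])
cv2.imwrite('pics/w2.png',bot.capture('wrist')[:,:,::-1])
cv2.imwrite('pics/s2.png',cv2.resize(bot.capture('side')[130:300,190:360,::-1],None,fx=3.5,fy=3.5,interpolation=cv2.INTER_CUBIC))"
```

```text
time: 5.2
tool_pos: [520.3, -157.7, 107.8]
tcp_rot: [-3.14, -0.0, 1.107]
contact_force: [0.2, -0.2, -0.1]
grip_width: 91.9
time: 6.45
tool_pos: [520.8, -157.9, 108.7]
tcp_rot: [3.142, -0.0, 1.107]
contact_force: [0.9, 1.1, 1.0]
grip_width: 25.3
t 6.45 pos [ 520.8 -157.9  108.7] rot [ 3.1416e+00 -3.0000e-04  1.1070e+00] F [0.9 1.1 1. ] w 25.3
share [-0.0065 -0.0009 -0.4965] [ 0.     -0.0004 -0.    ]
```

View pics/s2.png

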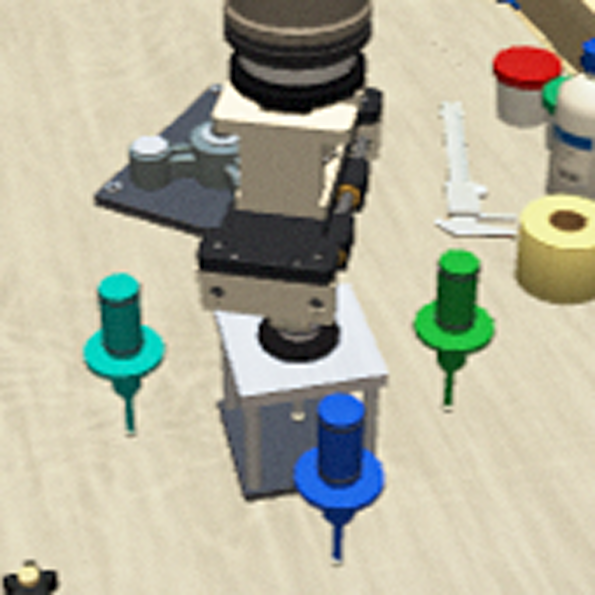

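View pics/w2.png

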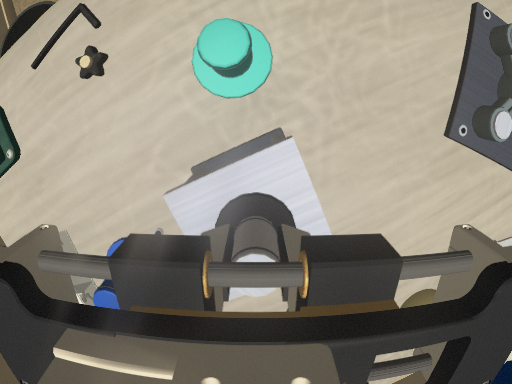

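The probe is gripped at 25.3 mm opening. The flange still rests on the plate, so the tip is about 88.5 mm below the TCP. Next I lift it.

```bash
python3 -m inch '[[[0,0,-0.05,0,0,0,1],[0,0,-0.1,0,0,0,1],[0,0,-0.16,0,0,0,1],[0,0,-0.22,0,0,0,1],[0,0,-0.28,0,0,0,1],[0,0,-0.34,0,0,0,1],[0,0,-0.4,0,0,0,1],[0,0,-0.46,0,0,0,1],[0,0,-0.52,0,0,0,1],[0,0,-0.52,0,0,0,1]]]'
python3 -c "
from h import *
rel([614,225.5,190],[np.pi,0,1.107])
cv2.imwrite('pics/w3.png',bot.capture('wrist')[:,:,::-1])
cv2.imwrite('pics/s3.png',cv2.resize(bot.capture('side')[110:280,190:360,::-1],None,fx=3.5,fy=3.5,interpolation=cv2.INTER_CUBIC))"
```

```text
time: 7.8
tool_pos: [521.2, -158.2, 213.8]
tcp_rot: [3.139, -0.0, 1.107]
contact_force: [0.6, 1.3, -1.3]
grip_width: 25.7
t 7.8 pos [ 521.2 -158.2  213.8] rot [ 3.1394e+00 -2.0000e-04  1.1071e+00] F [ 0.6  1.3 -1.3] w 25.7
share [ 1.9234 -0.4436  0.1185] [ 0.0028 -0.0002  0.0001]
```

View pics/s3.png

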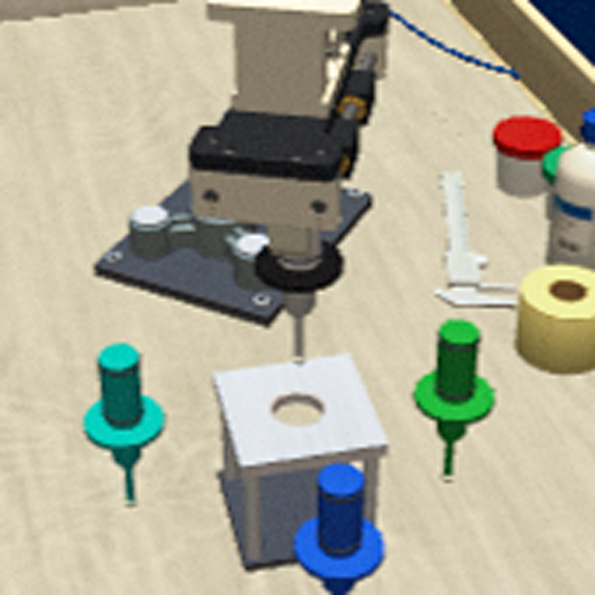

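View pics/w3.png

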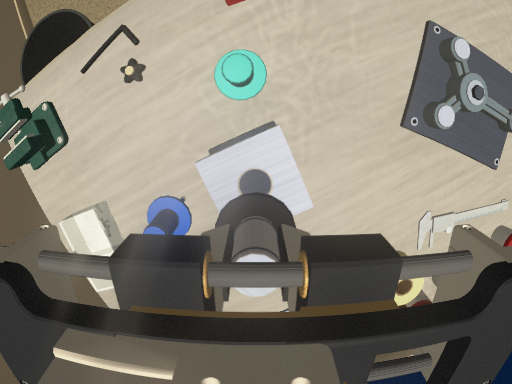

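```bash
python3 - <<'E'
from h import *
o=bot.get_obs()
print("hole wrist",wplane((255.5,182),90,o["tool_pos"],o["tcp_rot"]))
print("hole side",onplane("side",un((298,409),3.5,(190,110)),90))
print("tip side",onplane("side",un((300,361),3.5,(190,110)),125+3))
E
```

```text
hole wrist [ 518.14587824 -155.34038797   90.        ]
hole side [ 520.45075291 -160.84640608   90.        ]
tip side [ 521.40841599 -161.56364516  128.        ]
```

```bash
python3 -m inch '[[[0.1,-0.02,0,0,0,0,1],[0.2,-0.04,0.01,0,0,0,1],[0.3,-0.07,0.02,0,0,0,1],[0.4,-0.09,0.02,0,0,0,1],[0.5,-0.11,0.03,0,0,0,1],[0.6,-0.14,0.04,0,0,0,1],[0.7,-0.16,0.04,0,0,0,1],[0.8,-0.18,0.05,0,0,0,1],[0.9,-0.2,0.05,0,0,0,1],[0.965,-0.22,0.06,0,0,0,1]]]'
python3 -m inch '[[[0.1,-0.02,0,0,0,0,1],[0.2,-0.04,0.01,0,0,0,1],[0.3,-0.07,0.02,0,0,0,1],[0.4,-0.09,0.02,0,0,0,1],[0.5,-0.11,0.03,0,0,0,1],[0.6,-0.14,0.04,0,0,0,1],[0.7,-0.16,0.04,0,0,0,1],[0.8,-0.18,0.05,0,0,0,1],[0.9,-0.2,0.05,0,0,0,1],[0.965,-0.22,0.06,0,0,0,1]]]'
python3 -c "
from h import *
rel([614,227,143],[np.pi,0,1.107])
cv2.imwrite('pics/w4.png',bot.capture('wrist')[:,:,::-1])
cv2.imwrite('pics/s4.png',cv2.resize(bot.capture('side')[80:220,190:330,::-1],None,fx=4,fy=4,interpolation=cv2.INTER_CUBIC))"
```

```text
time: 9.15
tool_pos: [568.1, 35.7, 200.7]
tcp_rot: [3.141, -0.0, 1.108]
contact_force: [-0.4, 0.9, -2.0]
grip_width: 25.8
time: 10.4
tool_pos: [615.0, 228.0, 188.6]
tcp_rot: [3.141, -0.0, 1.107]
contact_force: [-0.8, 0.2, -1.8]
grip_width: 25.6
t 10.4 pos [615.  228.  188.6] rot [ 3.1413e+00 -3.0000e-04  1.1075e+00] F [-0.8  0.2 -1.8] w 25.6
share [-0.0068 -0.0025  0.2279] [ 0.0004 -0.0004  0.0006]
```

View pics/s4.png

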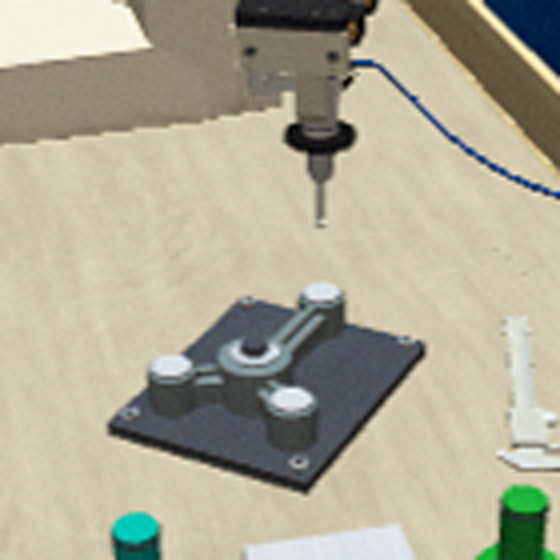

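View pics/w4.png

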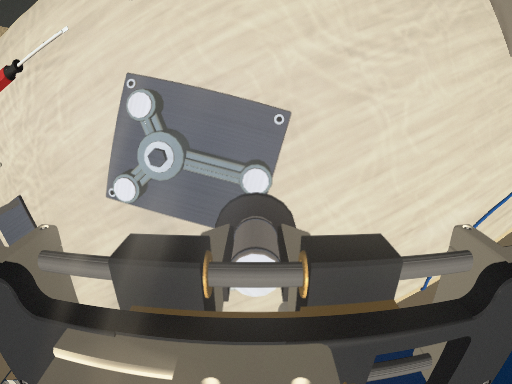

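```bash
python3 - <<'E'
from h import *
o=bot.get_obs()
W=[wplane(u,46,o["tool_pos"],o["tcp_rot"]) for u in [(256,179.5),(125,188),(140,104)]]
print(np.round(W,1),fit(W)[2])
print("tip side",onplane("side",un((321,225),4,(190,80)),188.6-88.5+3))
S=[onplane("side",un(u,4,(190,80)),46) for u in [(321,293),(293,399),(170,367)]]
print(np.round(S,1),fit(S)[2]); rel([614,228,141])
E
```

```text
[[614.5 230.1  46. ]
 [557.2  95.   46. ]
 [487.  158.3  46. ]] [[615.16480545 230.65660731]
 [557.52965944  94.34010081]
 [486.01253496 158.38150075]]
tip side [614.58313617 224.07795179 103.1       ]
[[614.2 223.8  46. ]
 [557.8  89.4  46. ]
 [484.6 152.4  46. ]] [[614.35111927 224.8079787 ]
 [556.92450279  88.403493  ]
 [485.30952657 152.33545043]]
t 10.5 pos [614.5 228.1 188.1] rot [-3.1409e+00  1.0000e-04  1.1085e+00] F [ 0.   0.9 -1.8] w 25.5
share [-0.0016 -0.0019  0.2353] [0. 0. 0.]
```

```bash
python3 -m inch '[[[0,0,0.05,0,0,0,1],[0,0,0.1,0,0,0,1],[0,0,0.15,0,0,0,1],[0,0,0.19,0,0,0,1],[0,0,0.22,0,0,0,1],[0,0,0.245,0,0,0,1],[0,0,0.265,0,0,0,1],[0,0,0.28,0,0,0,1],[0,0,0.293,0,0,0,1],[0,0,0.293,0,0,0,1]]]'
python3 -c "
from h import *
rel([614,228,129.5])
cv2.imwrite('pics/w5.png',bot.capture('wrist')[:,:,::-1])
cv2.imwrite('pics/s5.png',cv2.resize(bot.capture('side')[100:180,230:310,::-1],None,fx=7,fy=7,interpolation=cv2.INTER_CUBIC));rel([614,228,129.5])"
```

```text
time: 11.75
tool_pos: [614.8, 226.6, 130.3]
tcp_rot: [3.141, -0.0, 1.107]
contact_force: [0.4, 0.0, 1.1]
grip_width: 25.6
t 11.75 pos [614.8 226.6 130.3] rot [ 3.1412e+00 -4.0000e-04  1.1070e+00] F [0.4 0.  1.1] w 25.6
share [ 0.0043 -0.0067  0.0041] [0. 0. 0.]
t 11.85 pos [614.8 226.6 130.5] rot [ 3.1411e+00 -5.0000e-04  1.1070e+00] F [-0.8 -0.1  0.8] w 25.6
share [ 0.0043 -0.0069  0.0051] [0. 0. 0.]
```

View pics/s5.png

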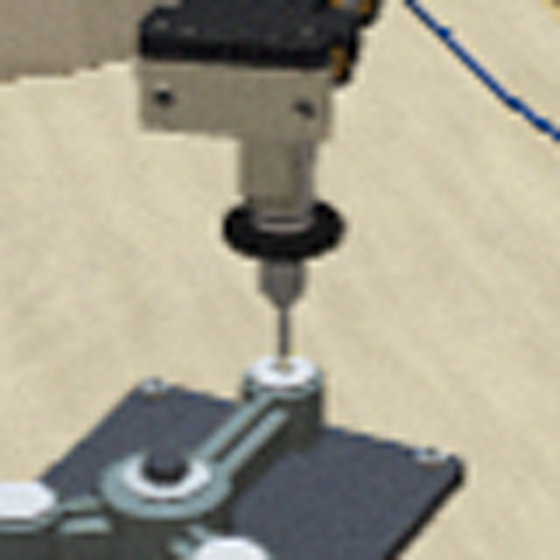

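Fz went from -1.8 in free air to about +1, so there is roughly 2.8 N on the tip, or 4–6 mm of plunger. I press 1 mm further for margin, hold, then lift.

```bash
python3 -m inch '[[[0,0,0.006,0,0,0,1],[0,0,0.006,0,0,0,1],[0,0,0.006,0,0,0,1],[0,0,-0.03,0,0,0,1],[0,0,-0.08,0,0,0,1],[0,0,-0.13,0,0,0,1],[0,0,-0.18,0,0,0,1],[0,0,-0.2,0,0,0,1],[0,0,-0.2,0,0,0,1],[0,0,-0.2,0,0,0,1]]]'
python3 -c "
from h import *
rel([557,92,170],[np.pi,0,1.107])"
```

```text
time: 13.1
tool_pos: [614.4, 226.5, 169.7]
tcp_rot: [-3.141, 0.001, 1.107]
contact_force: [-0.7, 0.2, -2.5]
grip_width: 25.3
t 13.1 pos [614.4 226.5 169.7] rot [-3.1409e+00  5.0000e-04  1.1070e+00] F [-0.7  0.2 -2.5] w 25.3
share [-0.73    0.0441 -0.0012] [-0.0008  0.0006  0.    ]
```

```bash
python3 -m inch '[[[-0.1,0.01,0,0,0,0,1],[-0.2,0.02,0,0,0,0,1],[-0.3,0.02,0,0,0,0,1],[-0.4,0.03,0,0,0,0,1],[-0.5,0.03,0,0,0,0,1],[-0.6,0.04,0,0,0,0,1],[-0.68,0.042,0,0,0,0,1],[-0.73,0.044,0,0,0,0,1],[-0.73,0.044,0,0,0,0,1],[-0.73,0.044,0,0,0,0,1]]]'
python3 -c "
from h import *
rel([557,92,129.5],[np.pi,0,1.107])
cv2.imwrite('pics/w6.png',bot.capture('wrist')[:,:,::-1])
cv2.imwrite('pics/s6.png',cv2.resize(bot.capture('side')[80:220,190:330,::-1],None,fx=4,fy=4,interpolation=cv2.INTER_CUBIC))"
```

```text
time: 14.35
tool_pos: [557.5, 92.4, 170.2]
tcp_rot: [3.141, -0.001, 1.107]
contact_force: [-0.1, 0.2, -2.7]
grip_width: 25.3
t 14.35 pos [557.5  92.4 170.2] rot [ 3.1414e+00 -5.0000e-04  1.1071e+00] F [-0.1  0.2 -2.7] w 25.3
share [-0.0031 -0.0012  0.2034] [ 0.0003 -0.0007  0.0002]
```

View pics/s6.png

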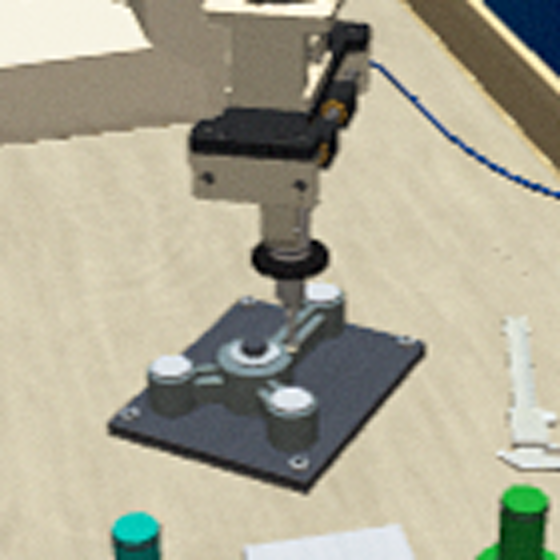

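View pics/w6.png

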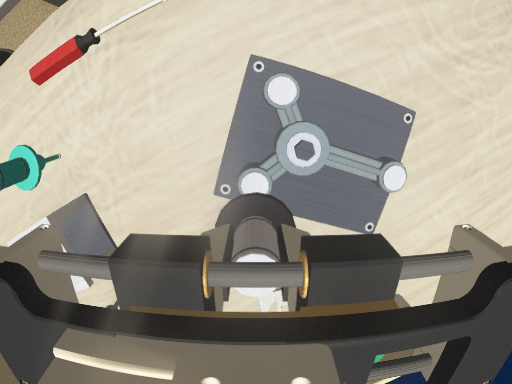

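```bash
python3 - <<'E'
from h import *
o=bot.get_obs()
W=[wplane(u,46,o["tool_pos"],o["tcp_rot"]) for u in [(394.5,177),(255,184),(283,91)]]
print(np.round(W,1),fit(W)[2])
print("tip side",onplane("side",un((291,350),4,(190,80)),170.2-88.5+2))
E
```

```text
[[615.2 228.6  46. ]
 [557.1  93.6  46. ]
 [488.1 157.2  46. ]] [[616.0007708  229.04356603]
 [557.78465414  92.97415815]
 [486.54136633 157.32005111]]
tip side [557.62494362  92.06167083  83.7       ]
```

```bash
python3 -m inch '[[[0,0,0.04,0,0,0,1],[0,0,0.08,0,0,0,1],[0,0,0.12,0,0,0,1],[0,0,0.15,0,0,0,1],[0,0,0.17,0,0,0,1],[0,0,0.19,0,0,0,1],[0,0,0.2,0,0,0,1],[0,0,0.208,0,0,0,1],[0,0,0.208,0,0,0,1],[0,0,0.208,0,0,0,1]]]'
python3 -c "
from h import *
rel([557,92,129.5])
cv2.imwrite('pics/s7.png',cv2.resize(bot.capture('side')[120:200,220:300,::-1],None,fx=7,fy=7,interpolation=cv2.INTER_CUBIC));rel([557,92,129.5])"
```

```text
time: 15.7
tool_pos: [557.4, 92.1, 128.8]
tcp_rot: [3.141, -0.0, 1.107]
contact_force: [-1.1, 0.1, 0.6]
grip_width: 25.5
t 15.7 pos [557.4  92.1 128.8] rot [ 3.1412e+00 -2.0000e-04  1.1070e+00] F [-1.1  0.1  0.6] w 25.5
share [-0.001  -0.0015 -0.0037] [0. 0. 0.]
t 15.75 pos [557.4  92.1 128.8] rot [ 3.1412e+00 -3.0000e-04  1.1070e+00] F [-0.7  0.4 -0.1] w 25.3
share [-0.001  -0.0015 -0.0037] [0. 0. 0.]
```

View pics/s7.png

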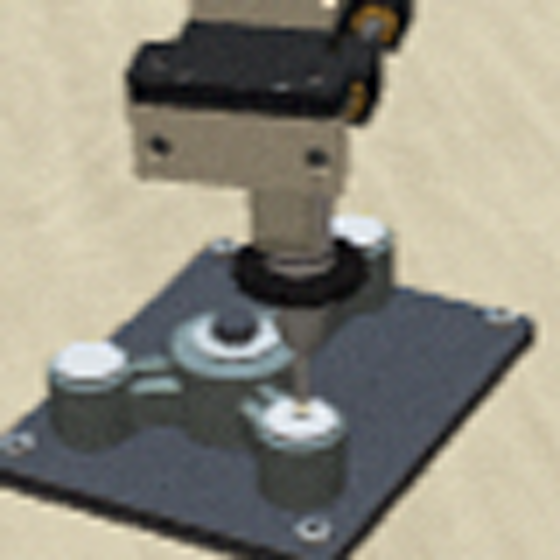

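```bash
python3 -m inch '[[[0,0,0.003,0,0,0,1],[0,0,0.003,0,0,0,1],[0,0,-0.03,0,0,0,1],[0,0,-0.08,0,0,0,1],[0,0,-0.13,0,0,0,1],[0,0,-0.18,0,0,0,1],[0,0,-0.2,0,0,0,1],[0,0,-0.2,0,0,0,1],[0,0,-0.2,0,0,0,1],[0,0,-0.2,0,0,0,1]]]'
python3 -c "
from h import *
rel([486,156.5,169],[np.pi,0,1.107])"
```

```text
time: 17.0
tool_pos: [557.0, 92.1, 168.1]
tcp_rot: [-3.141, 0.0, 1.107]
contact_force: [-0.4, 0.7, -1.6]
grip_width: 25.6
t 17.0 pos [557.   92.1 168.1] rot [-3.1409e+00  3.0000e-04  1.1070e+00] F [-0.4  0.7 -1.6] w 25.6
share [ 0.1292 -0.4616 -0.0041] [-0.0009  0.0004  0.    ]
```

```bash
python3 -m inch '[[[0.02,-0.06,0,0,0,0,1],[0.03,-0.12,0,0,0,0,1],[0.05,-0.18,0,0,0,0,1],[0.07,-0.24,0,0,0,0,1],[0.08,-0.3,0,0,0,0,1],[0.1,-0.36,0,0,0,0,1],[0.12,-0.42,0,0,0,0,1],[0.129,-0.461,0,0,0,0,1],[0.129,-0.461,0,0,0,0,1],[0.129,-0.461,0,0,0,0,1]]]'
python3 -c "
from h import *
rel([486,156.5,129],[np.pi,0,1.107])
cv2.imwrite('pics/w8.png',bot.capture('wrist')[:,:,::-1])
cv2.imwrite('pics/s8.png',cv2.resize(bot.capture('side')[80:220,190:330,::-1],None,fx=4,fy=4,interpolation=cv2.INTER_CUBIC))"
```

```text
time: 18.25
tool_pos: [486.6, 156.2, 168.6]
tcp_rot: [3.141, -0.0, 1.107]
contact_force: [-0.9, 0.2, -1.8]
grip_width: 25.9
t 18.25 pos [486.6 156.2 168.6] rot [ 3.1412e+00 -2.0000e-04  1.1069e+00] F [-0.9  0.2 -1.8] w 25.9
share [-0.0002 -0.0033  0.1979] [ 0.0005 -0.0002 -0.0001]
```

View pics/s8.png

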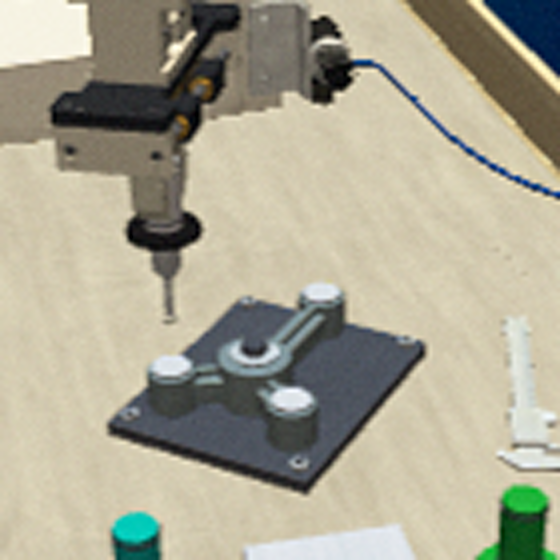

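View pics/w8.png

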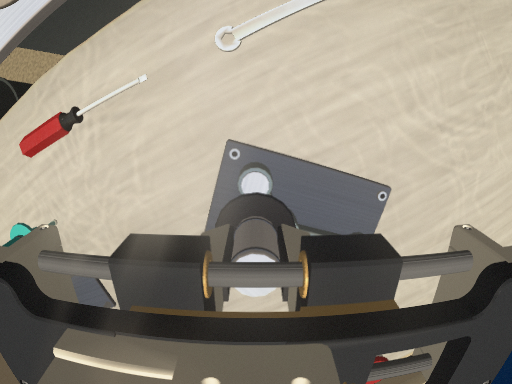

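The tip in the side view is at (168,320), above pad 3 at (171,367). In the wrist view pad 3 at (255,184) sits just where pad 2 did before its touch.

```bash
python3 -m inch '[[[0,0,0.04,0,0,0,1],[0,0,0.08,0,0,0,1],[0,0,0.12,0,0,0,1],[0,0,0.145,0,0,0,1],[0,0,0.165,0,0,0,1],[0,0,0.18,0,0,0,1],[0,0,0.19,0,0,0,1],[0,0,0.2,0,0,0,1],[0,0,0.2,0,0,0,1],[0,0,0.2,0,0,0,1]]]'
python3 -c "
from h import *
rel([486,156.5,129.5])
cv2.imwrite('pics/s9.png',cv2.resize(bot.capture('side')[120:200,200:280,::-1],None,fx=7,fy=7,interpolation=cv2.INTER_CUBIC));rel([557,92,129.5])"
```

```text
time: 19.6
tool_pos: [486.4, 156.4, 128.7]
tcp_rot: [3.141, -0.0, 1.107]
contact_force: [-0.5, -0.1, 1.2]
grip_width: 25.3
t 19.6 pos [486.4 156.4 128.7] rot [ 3.1412e+00 -3.0000e-04  1.1070e+00] F [-0.5 -0.1  1.2] w 25.3
share [-0.0006 -0.0022 -0.0038] [0. 0. 0.]
t 19.65 pos [486.4 156.4 128.7] rot [ 3.1412e+00 -3.0000e-04  1.1070e+00] F [-0.5  0.  -0.1] w 25.3
share [-0.1302  0.4596 -0.0037] [0. 0. 0.]
```

View pics/s9.png

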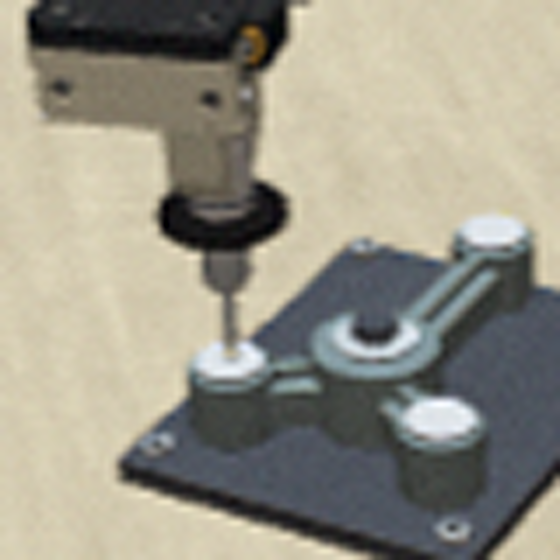

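Third pad is pressed dead centre, with about 2.5 N on it. Now I lift and return.

```bash
python3 -m inch '[[[0,0,0.003,0,0,0,1],[0,0,-0.03,0,0,0,1],[0,0,-0.08,0,0,0,1],[0,0,-0.13,0,0,0,1],[0,0,-0.19,0,0,0,1],[0,0,-0.25,0,0,0,1],[0,0,-0.31,0,0,0,1],[0,0,-0.37,0,0,0,1],[0,0,-0.43,0,0,0,1],[0,0,-0.43,0,0,0,1]]]'
python3 -c "
from h import *
rel([520.7,-158,215],[np.pi,0,1.107])"
```

```text
time: 20.9
tool_pos: [486.9, 156.5, 215.6]
tcp_rot: [3.14, -0.001, 1.107]
contact_force: [0.5, 0.3, -2.5]
grip_width: 25.4
t 20.9 pos [486.9 156.5 215.6] rot [ 3.1399e+00 -1.3000e-03  1.1070e+00] F [ 0.5  0.3 -2.5] w 25.4
share [-1.3307  0.8547  0.0027] [ 0.0022 -0.0017  0.0001]
```

```bash
python3 -m inch '[[[-0.08,0.05,0,0,0,0,1],[-0.16,0.1,0,0,0,0,1],[-0.24,0.15,0,0,0,0,1],[-0.32,0.2,0,0,0,0,1],[-0.4,0.25,0,0,0,0,1],[-0.48,0.3,0,0,0,0,1],[-0.56,0.36,0,0,0,0,1],[-0.62,0.4,0,0,0,0,1],[-0.665,0.427,0,0,0,0,1],[-0.665,0.427,0,0,0,0,1]]]'
python3 -m inch '[[[-0.08,0.05,0,0,0,0,1],[-0.16,0.1,0,0,0,0,1],[-0.24,0.15,0,0,0,0,1],[-0.32,0.2,0,0,0,0,1],[-0.4,0.25,0,0,0,0,1],[-0.48,0.3,0,0,0,0,1],[-0.56,0.36,0,0,0,0,1],[-0.62,0.4,0,0,0,0,1],[-0.665,0.427,0,0,0,0,1],[-0.665,0.427,0,0,0,0,1]]]'
python3 -c "
from h import *
rel([520.7,-158,115],[np.pi,0,1.107])
cv2.imwrite('pics/w10.png',bot.capture('wrist')[:,:,::-1])
cv2.imwrite('pics/s10.png',cv2.resize(bot.capture('side')[110:280,190:360,::-1],None,fx=3.5,fy=3.5,interpolation=cv2.INTER_CUBIC))"
```

```text
time: 22.15
tool_pos: [503.1, -1.4, 214.4]
tcp_rot: [-3.141, -0.0, 1.106]
contact_force: [-0.1, -0.4, -1.4]
grip_width: 25.5
time: 23.4
tool_pos: [520.1, -158.5, 214.4]
tcp_rot: [-3.141, -0.0, 1.106]
contact_force: [-0.3, 0.1, -2.9]
grip_width: 25.4
t 23.4 pos [ 520.1 -158.5  214.4] rot [-3.1414e+00 -1.0000e-04  1.1061e+00] F [-0.3  0.1 -2.9] w 25.4
share [0.0035 0.0019 0.4969] [-0.0003 -0.0002 -0.0011]
```

View pics/s10.png

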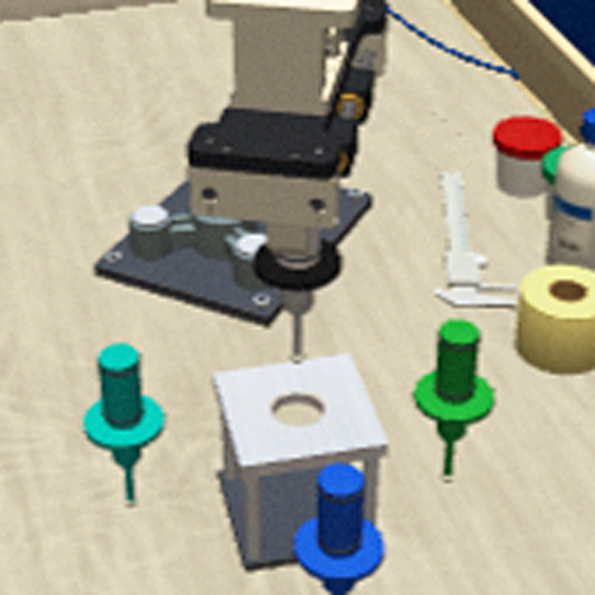

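View pics/w10.png

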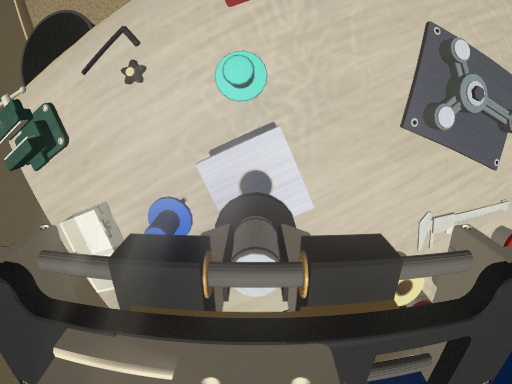

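The view matches the one at lift-out: hole at (298,409), tip at (298,360). I lower in two stages.

```bash
python3 -m inch '[[[0.003,0.001,0.06,0,0,0,1],[0.003,0.001,0.12,0,0,0,1],[0.003,0.001,0.18,0,0,0,1],[0.003,0.001,0.24,0,0,0,1],[0.003,0.001,0.3,0,0,0,1],[0.003,0.001,0.35,0,0,0,1],[0.003,0.001,0.4,0,0,0,1],[0.003,0.001,0.45,0,0,0,1],[0.003,0.001,0.5,0,0,0,1],[0.003,0.001,0.5,0,0,0,1]]]'
python3 -m inch '[[[0,0,0.005,0,0,0,1],[0,0,0.01,0,0,0,1],[0,0,0.015,0,0,0,1],[0,0,0.02,0,0,0,1],[0,0,0.024,0,0,0,1],[0,0,0.028,0,0,0,1],[0,0,0.028,0,0,0,1],[0,0,0.028,0,0,0,1],[0,0,0.028,0,0,0,1],[0,0,0.028,0,0,0,1]]]'
python3 -c "
from h import *
rel([520.7,-158,108.5],[np.pi,0,1.107])
cv2.imwrite('pics/s11.png',cv2.resize(bot.capture('side')[130:300,190:360,::-1],None,fx=3.5,fy=3.5,interpolation=cv2.INTER_CUBIC))"
```

```text
time: 24.75
tool_pos: [520.0, -157.3, 113.6]
tcp_rot: [-3.14, -0.0, 1.107]
contact_force: [0.1, 1.1, -1.8]
grip_width: 25.5
time: 26.0
tool_pos: [520.6, -157.5, 108.9]
tcp_rot: [3.141, -0.0, 1.107]
contact_force: [0.3, 0.1, -2.3]
grip_width: 25.4
t 26.0 pos [ 520.6 -157.5  108.9] rot [ 3.1415e+00 -1.0000e-04  1.1070e+00] F [ 0.3  0.1 -2.3] w 25.4
share [-0.0021  0.0018  0.0022] [ 0.0001 -0.0001  0.    ]
```

View pics/s11.png

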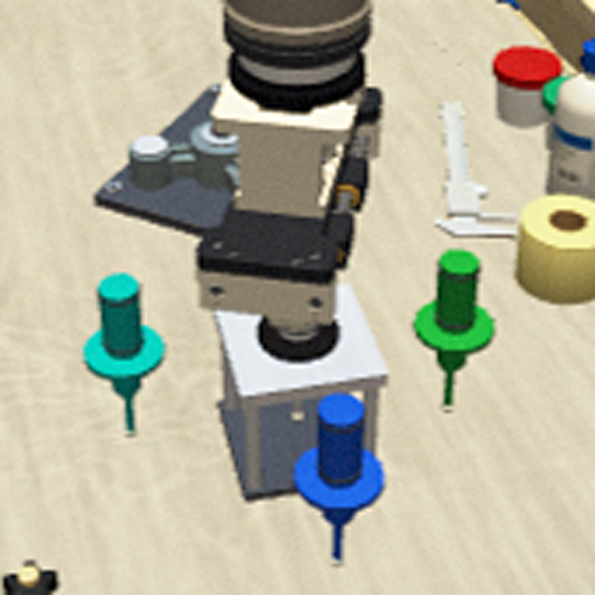

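```bash
python3 -m inch '[[[0,0,0.004,0,0,0,1],[0,0,0.006,0,0,0,1],[0,0,0.006,0,0,0,1],[0,0,0.006,0,0,0,0.8],[0,0,0.006,0,0,0,0.6],[0,0,0.006,0,0,0,0.3],[0,0,0.006,0,0,0,0],[0,0,0.006,0,0,0,-0.5],[0,0,0.006,0,0,0,-1],[0,0,0.006,0,0,0,-1]]]'
python3 -m inch '[[[0,0,0,0,0,0,-1],[0,0,0,0,0,0,-1],[0,0,-0.06,0,0,0,-1],[0,0,-0.12,0,0,0,-1],[0,0,-0.18,0,0,0,-1],[0,0,-0.25,0,0,0,-1],[0,0,-0.35,0,0,0,-1],[0,0,-0.45,0,0,0,-1],[0,0,-0.53,0,0,0,-1],[0,0,-0.53,0,0,0,-1]]]'
python3 -c "
from h import *
rel([520.7,-158,108.5],[np.pi,0,1.107])
cv2.imwrite('pics/w12.png',bot.capture('wrist')[:,:,::-1])
cv2.imwrite('pics/s12.png',cv2.resize(bot.capture('side')[130:300,190:360,::-1],None,fx=3.5,fy=3.5,interpolation=cv2.INTER_CUBIC))"
```

```text
time: 27.3
tool_pos: [520.5, -157.5, 107.6]
tcp_rot: [-3.142, -0.0, 1.107]
contact_force: [-0.1, -0.3, 0.5]
grip_width: 67.8
time: 28.55
tool_pos: [521.2, -157.8, 215.5]
tcp_rot: [3.138, -0.0, 1.107]
contact_force: [0.0, -0.4, -0.4]
grip_width: 91.7
t 28.55 pos [ 521.2 -157.8  215.5] rot [ 3.1382e+00 -2.0000e-04  1.1070e+00] F [ 0.  -0.4 -0.4] w 91.7
share [-0.0023 -0.0034  0.5349] [ 0.0043 -0.0002  0.    ]
```

View pics/s12.png

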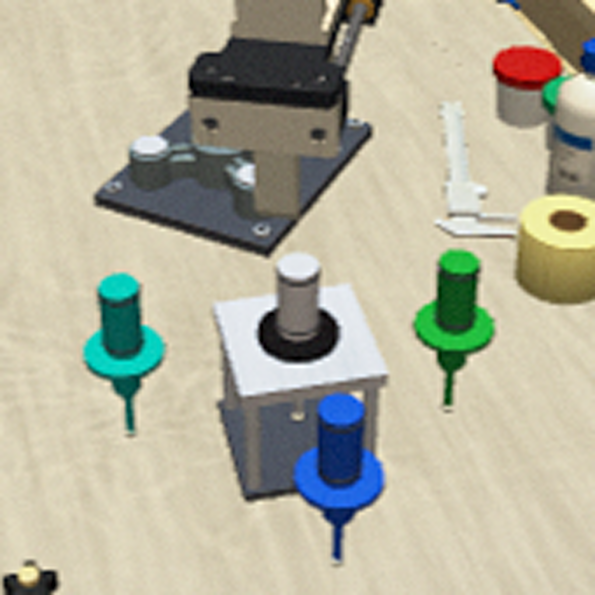

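View pics/w12.png

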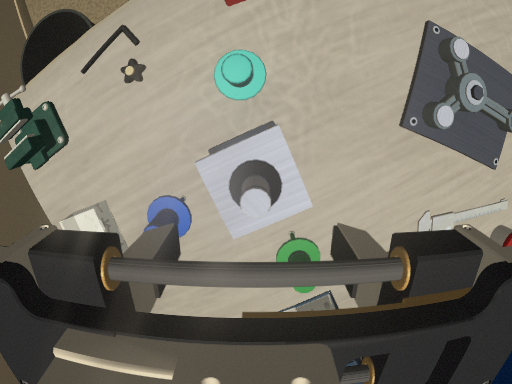

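The probe stands upright in the hole with its flange flat, at the same place as at the start. In the side crop the head is at (298,265) and the flange at (298,333).

```bash
python3 -c "
from plant import bot
print(bot.close_job())"
```

```text
the job is handed in; nothing more can be done
None
```

The probe touched the three pads in order (long arm, then clockwise) and is back in its stand. I handed the job in at about 28.7 s of the 54 s allowed; no verdict is reported.

- **Touches:** On each pad the side view showed the ball at or near the pad's centre. The vertical force changed by about 2.5–3 N, and the tool heights put the plunger at roughly 4–6 mm, well short of the 12 mm limit. I had no direct reading of the plunger, so this depth is inferred. The force readings scattered by about 1 N.
- **Return to the stand:** The last side and wrist pictures show the probe upright in the hole with its flange flat on the plate, and the gripper open and well clear. The look-alikes were not touched.
- **Disagreement:** Positions from the side camera came out about 3–4 mm lower in y than those from the top and wrist cameras. I allowed for it by comparing the tip with each pad and with the hole in the same side picture.

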